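# Mesh a replacement drive gear in an oil pump and hold it home

## Task

Pull the yellow dust slide of the aluminium pump fully out by its black knob until it clicks, so that the socket is uncovered. Then lift the steel gear with the yellow hexagonal hub out of its stand, put its splined stem into the socket, turn it until the splines mesh, and push it straight down against the ejector spring until its collar is fully home on the socket. Finish while still holding the gear pressed home (it springs up if let go), and leave everything else on the table where it is.

Things in the scene. Friction and masses are not known exactly. Their poses are not given: they have to be found in the camera images.
- slide_knob (a point): middle of the slide's black round knob, 84 mm above the table, free air below. Its axis is level: grip part 24 mm across, 22 mm long along the pull, then a 30 mm end flange. The point's x axis points level from knob to socket, so pull along its -x. With the slide shut the pump's wall is 31 mm away
- slide (a joint): dust slide: 0 shut (its 4 mm plate covers the socket), 0.042 m fully out against its stop; over the last half of the way a sprung ball resists with up to about 8 N, then clicks behind a bump near 0.038 m; it stays where it is left
- socket (a point): centre of the socket's mouth, level with the pump's top, 70 mm above the table; z up. Bore 22.4 mm across between six inward teeth, whose tops are level with the mouth; six slots about 7 mm wide, 32.4 mm across: one along the point's x axis, the others every 60 degrees. Its angle in the pump varies; it does not turn under light rubbing
- ejector: black sprung disc 18 mm across inside the socket, origin on its top, 18 mm below the mouth at rest; it pushes up with 4 N at first and 12 N when the gear is home (12 mm down), more than the gear weighs
- pump: aluminium pump 120 x 110 mm, 70 mm tall, fixed to the table, turned up to 0.5 rad; two 6 mm guide rails on top beside the slide and a small bridge 16 mm high over it near the knob; origin on the table under the socket's centre, x axis away from the knob
- gear_center (a point): centre of the steel gear, on its axis, half-way up, z up. Stem end 45 mm below it; collar underside, which seats on the socket's mouth, 15 mm below (so it is 15 mm above socket when home); toothed disc 60 mm across from 5 mm below to 9 mm above; yellow hex hub, 28 mm across flats, from 9 to 45 mm above
- gear: the same gear, 0.22 to 0.36 kg; origin at the collar's underside. Stem: 20 mm core, six splines 4.5 mm wide, 30 mm across, starting 6 mm above the stem's end; below them a tapered pilot enters the bore at any angle. One spline along its x axis, others every 60 degrees; the hub's flats face the same ways (fingers closing along x grip flats). Meshes within 6 degrees
- stand_a: blue stand that holds the steel gear at the start, fixed: 75 mm square, 45 mm tall, smooth 34 mm round hole, the collar resting on its top, the gear turned to any angle; origin under its centre
- white_gear: white plastic gear with a round GREEN hub and a plain smooth stem; same outer sizes as the steel gear; not wanted; origin on its axis 45 mm above the surface
- bearing: steel ball-bearing ring lying flat, 52 mm across, 15 mm tall; origin under its centre
- wrench: steel wrench lying flat at the back; origin at its middle
- oil_red: red oil bottle, 80 mm across, 190 mm tall; origin under its centre
- oil_grey: grey oil bottle, 80 mm across, 190 mm tall; origin under its centre
- filter: blue can (oil filter), 76 mm across, 85 mm tall; origin under its centre
- carton: small cardboard box 120 x 90 x 70 mm at the back; origin under its centre
- spark_plug: white spark plug standing up, 20 mm across, 60 mm tall; origin under its centre
Mind the look-alikes: they are no part of the job. What is shaped like the gear but pink is not meant.

How it is judged:
On the way, in this order (a step that is already met when the one before it is completed fails the run):
1. the dust slide is pulled fully out (value of joint slide above 0.036 m), for 0.2 s.
2. the steel gear is lifted clear above its stand and the pump (height (world z) of gear_center above 0.11 m), for 0.1 s.
3. the splines have meshed and the gear is home on the socket (z of gear_center in the frame of socket below 0.0172 m and horizontal distance between gear_center and socket below 0.003 m and angle between gear_center's own z axis and vertical below 0.06 rad), for 0.3 s.
At the end, for the whole second after the job is handed in: The gear is held still and fully home: its collar within 2 mm of the socket's mouth, its axis within 3 mm of the socket's and within 0.06 rad of upright, pressing on the socket and ejector with more than 8 N, the fingers still on it, and the dust slide still out (more than 36 of its 42 mm) (all of step 3 and value of joint slide above 0.036 m and contact force between the fingers and gear above 2 N and contact force between gear and pump above 8 N and linear speed of gear below 0.02 m/s); the arm keeps its last pose, push and grip.
It fails at once if another thing on the table is moved by more than 30 mm (distance of any of white_gear, bearing, wrench, oil_red, oil_grey, filter, carton, spark_plug from where it was at the start of the episode above 0.03 m).
It also fails if it takes over 56 s, if anything falls off the work surface, if the arm or the gripper's body presses on something with over 40 N, if the wrist force passes 120 N, or if a joint passes its speed limit or range.

## Robot

A 7-joint arm with a two-finger parallel gripper is mounted at the origin on the work surface. World frame = base frame: x ahead of the robot, y to its left, z up, the work surface at z = 0. Lengths are in m, angles in rad, forces in N, time in s.
With the tool pointing down it reaches from about 0.425 to 0.925 m from the base axis. Payload 6.8 kg.
Tool frame: the origin (TCP) lies at the very end of the fingers, on their centre line; the grasp point (between the pads) lies r.pinch_z behind it (r.pinch_z is the distance from the TCP to the grasp point, in m); z points along the fingers, y is the line along which they close (so a half turn about z gives the same grasp; the last joint's range is limited). The gripper opens to 85 mm and grips with 20 to 120 N. Pads are 22 mm wide; open, the fingers measure 114 mm over their backs; the gripper's body (76 mm by 85 mm) begins 54 mm behind the grasp point. The pads swing forward as they close: fully open they stand 13 mm farther back than shut.
Start: joints at [-1.367, 0.477, 0.022, 1.555, -0.011, 1.109, -0.083], TCP at [0.207, 0.642, 0.209] pointing down, gripper open.
Joint ranges: [-2.96, 2.96], [-0.34, 2.1], [-1.41, 1.46], [0.24, 2.44], [-1.37, 4.51], [0.17, 1.92], [-2.96, 2.96]. Speed limits (rad/s): [2.39, 2.39, 3.14, 3.14, 3.14, 3.14, 3.14].

## Interface

Orientations are given as a rotation vector (axis times angle).
In Python, from bench import status, grab_frame, camera_model, r gives the robot as it stands. The module is installed in compiled form; this text tells all that it offers.
- The arm moves only by the shell command python3 -m creep 'ROWS' [FORCE]. ROWS is text: rows parted by semicolons, each of 7 numbers parted by spaces: the turn, a rotation vector about the tool's x, y, z in rad, then the shift along the tool's x, y, z in mm, then the opening, from -1 (shut) to 1 (fully open). In form: rx ry rz tx ty tz fingers; .... A call has 1 to 10 rows; each row is the pose to reach, as a shift and turn from the pose commanded when the call began, along the tool's axes at that moment; what a row does not reach only later rows make up. A row lasts 1/8 s, in which the tool goes at most 62.5 mm and 10.7 degrees, less where a joint would pass 70% of its speed; a pose out of reach is approached as far as the arm can. A call with a gripper value outside its range is refused whole. The fingers move at their own pace and stop on an object; FORCE is the grip in N (left out, the last holds). Time passes only in rows, so rows that repeat a pose let the fingers close. It gives the time, the measured TCP pose, the force, the opening and the grip force at its end, in the units of the state.
- status.get_obs(): the state, without advancing time (a new reading comes with each control period).
- grab_frame(name): name is "scene" or "top" or "wrist"; returns (picture, depth): 400x640x3 uint8, red, green, blue; 400x640 float32, m along the optical axis (not along the pixel's ray), 0 where there is no reading.
- camera_model(name): a dict with "K" (3x3 intrinsics, pixels), "rvec" (rotation vector, rad) and "tvec" (3), from world to camera coordinates, as OpenCV has them. Camera axes: x right, y down, z forward; pixel columns grow to the right and rows downward; lengths in m; the calibration is good to about 2 mm. A picture is of the moment at which its call begins: read the wrist's pose just before it. camera_model takes no time and is no camera call; for the wrist camera it gives the pose at the moment of the call.
- r.hand_in(): hands the job in; it is judged then, once.
The state is a dict: "clock": time; "joints": joint angles; "qvel": joint speeds; "tau": joint torques, N m; "tcp_pos": TCP position; "orientation": TCP orientation; "contact_force": force on the tool from outside, world axes, zero at the start; "moment": the same for the moment, N m; "grip_width": finger opening in m; "gripper_force": force on a finger pad.
Only numpy, scipy, OpenCV 4.12 (cv2) and the standard library are available. Lean on these libraries where they do the work, as an engineer would, in place of code of your own. Each camera call takes 0.05 s, during which the arm holds its last target. There are 200 camera calls.

## Working session

There is one attempt and no reset: what is moved stays moved. The work goes in short steps, Python scripts to look and compute and a shell command to move; the robot and the scene stay as the last step left them, time stands still between calls to the robot, and variables do not carry over. Pictures are saved under pics/ and viewed, at most 10 in all, crops included, and the job is handed in when it is done.

```bash
mkdir -p pics; cat > h.py <<'E'
import numpy as np, cv2
from scipy.spatial.transform import Rotation as R
from bench import status, grab_frame, camera_model, r
def cloud(name):
    m=camera_model(name); im,d=grab_frame(name)
    K=np.array(m["K"]);Rm=R.from_rotvec(np.ravel(m["rvec"])).as_matrix();t=np.ravel(m["tvec"])
    v,u=np.mgrid[:d.shape[0],:d.shape[1]]
    c=np.stack([(u-K[0,2])/K[0,0]*d,(v-K[1,2])/K[1,1]*d,d],-1)
    P=(c-t)@Rm
    P[d==0]=np.nan
    return im,d,P
def tool():
    s=status.get_obs(); return s,R.from_rotvec(s["orientation"]).as_matrix(),np.array(s["tcp_pos"])
E
python3 - <<'E'
from h import *
for n in("top","scene"):
    im,d,P=cloud(n); np.savez("pics/"+n,im=im,P=P); cv2.imwrite(f"pics/{n}.png",im[...,::-1])
s,Rm,p=tool(); print(s,Rm.round(3),r.pinch_z)
E
```

```text
{'clock': 0.1, 'joints': array([-1.36711603,  0.47771303,  0.02237739,  1.55634317, -0.01155347,
        1.10931643, -0.08312025]), 'qvel': array([ 0.0001192 , -0.00257292, -0.0002455 , -0.00264652,  0.00130548,
       -0.00168001,  0.0001491 ]), 'tau': array([ 3.20217165e-03, -5.97759247e+01,  1.61293633e+00, -2.81951970e+01,
        1.27879667e-02,  5.09363366e-03,  5.18778552e-05]), 'tcp_pos': array([0.2069012 , 0.6419066 , 0.20793057]), 'orientation': array([-4.87820841e-01, -3.10331542e+00,  2.58128071e-03]), 'contact_force': array([-0.33287915,  1.01194363, -0.11236899]), 'moment': array([ 0.00267361,  0.01234277, -0.02679467]), 'gripper_force': 0.0, 'grip_width': 0.08532156257398474} [[-0.952  0.307 -0.   ]
 [ 0.307  0.952 -0.002]
 [-0.    -0.002 -1.   ]] 0.0187
```

View pics/top.png

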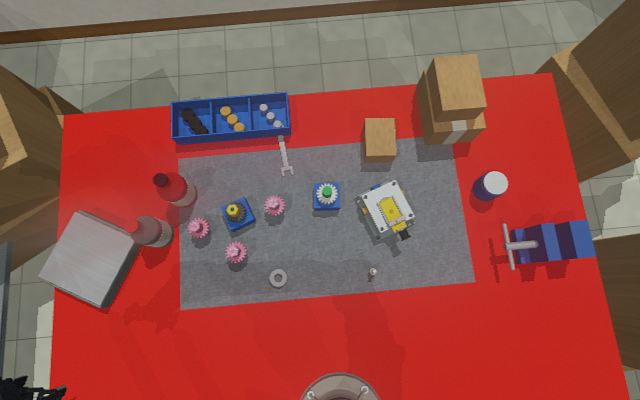

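View pics/scene.png

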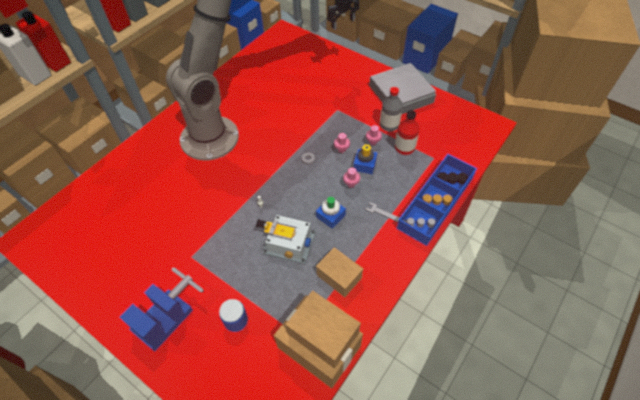

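The top view shows the steel gear with its yellow hub at about (236,212), the pump at (387,208) with its knob at (404,237), the white gear at (326,193) and the spark plug at (373,271). The scene view agrees.

```bash
python3 - <<'E'
from h import *
f=np.load("pics/top.npz");im,P=f["im"],f["P"]
hsv=cv2.cvtColor(im,cv2.COLOR_RGB2HSV)
X,Y,Z=P[...,0],P[...,1],P[...,2]
v,u=np.mgrid[:400,:640]
def rep(n,m):
    print(n,m.sum(),P[m].mean(0).round(4),np.median(P[m],0).round(4),P[m].min(0).round(3),P[m].max(0).round(3),u[m].mean(),v[m].mean())
yel=(hsv[...,0]>18)&(hsv[...,0]<34)&(hsv[...,1]>140)&(hsv[...,2]>90)
g=(abs(u-236)<22)&(abs(v-212)<22)
pm=(abs(u-387)<35)&(abs(v-208)<40)
rep("hub",yel&g&(Z>.08)); rep("hubtop",yel&g&(Z>.125)); 
rep("disc",g&(Z>.058)&(Z<.075))
rep("stand",g&(Z>.035)&(Z<.05))
rep("slide",yel&pm)
k=(hsv[...,2]<70)&pm&(Z>.06)&(v>222); rep("knob",k)
top=pm&(Z>.062)&(Z<.075)&(v<232)
rep("pumptop",top)
def rect(m):
    c,s,a=cv2.minAreaRect(P[m][:,:2].astype(np.float32)*1000);print(c,s,a)
rect(top);rect(yel&pm);rect(k);rect(yel&g&(Z>.08));rect(g&(Z>.035)&(Z<.05))
rep("plug",(abs(u-373)<7)&(abs(v-271)<8)&(Z>.02))
o=im[160:290,185:440]; cv2.imwrite("pics/crop.png",cv2.resize(o,None,fx=3.1,fy=3.1,interpolation=cv2.INTER_CUBIC)[...,::-1])
E
```

```text
hub 92 [0.5878 0.2428 0.1007] [0.5868 0.2419 0.1037] [0.576 0.229 0.081] [0.603 0.259 0.108] 232.8695652173913 210.16304347826087<stdin>:7: RuntimeWarning: Mean of empty slice.
  ret = um.true_divide(
  return _methods._mean(a, axis=axis, dtype=dtype,
Traceback (most recent call last):
ValueError: zero-size array to reduction operation minimum which has no identity
```

```bash
python3 - <<'E'
from h import *
f=np.load("pics/top.npz");im,P=f["im"],f["P"]
hsv=cv2.cvtColor(im,cv2.COLOR_RGB2HSV)
X,Y,Z=P[...,0],P[...,1],P[...,2]
v,u=np.mgrid[:400,:640]
def rep(n,m):
    if m.sum()<3: print(n,"none");return
    print(n,m.sum(),P[m].mean(0).round(4),P[m].min(0).round(3),P[m].max(0).round(3),u[m].mean().round(1),v[m].mean().round(1))
    print("   rect",cv2.minAreaRect(P[m][:,:2].astype(np.float32)*1000))
yel=(hsv[...,0]>18)&(hsv[...,0]<34)&(hsv[...,1]>140)&(hsv[...,2]>90)
g=(abs(u-236)<22)&(abs(v-212)<22)
pm=(abs(u-387)<35)&(abs(v-208)<40)
rep("hubtop",g&(Z>.099)) 
rep("disc",g&(Z>.063)&(Z<.075))
rep("stand",g&(Z>.035)&(Z<.05))
rep("slide",yel&pm)
rep("knob",(hsv[...,2]<80)&pm&(Z>.06)&(v>222))
rep("knoball",pm&(Z>.06)&(v>231))
rep("pumptop",pm&(Z>.064)&(Z<.085)&(v<232))
rep("plug",(abs(u-373)<7)&(abs(v-271)<8)&(Z>.02))
rep("white",(abs(u-326)<22)&(abs(v-193)<22)&(Z>.035))
o=im[160:290,185:440]; cv2.imwrite("pics/crop.png",cv2.resize(o,None,fx=3.1,fy=3.1,interpolation=cv2.INTER_CUBIC)[...,::-1])
E
```

```text
hubtop 95 [0.5902 0.2454 0.1046] [0.577 0.231 0.099] [0.605 0.261 0.109] 231.6 209.1
   rect ((590.278076171875, 245.55665588378906), (29.807025909423828, 27.795394897460938), 29.773006439208984)
disc 192 [0.5869 0.2413 0.0685] [0.562 0.216 0.063] [0.619 0.276 0.074] 236.0 212.5
   rect ((590.1235961914062, 245.36163330078125), (58.58229064941406, 57.27357482910156), 54.427490234375)
stand 336 [0.5845 0.2403 0.0448] [0.543 0.198 0.035] [0.636 0.293 0.05 ] 238.2 214.7
   rect ((590.1552124023438, 245.5048065185547), (76.24842071533203, 75.35480499267578), 20.475473403930664)
slide 385 [nan nan nan] [nan nan nan] [nan nan nan] 391.3 212.7
   rect ((545.8987426757812, -201.34768676757812), (102.0443344116211, 132.42535400390625), 21.8575496673584)
knob 79 [ 0.4786 -0.2216  0.0935] [ 0.463 -0.24   0.075] [ 0.501 -0.165  0.103] 403.4 234.3
   rect ((480.7572937011719, -201.53221130371094), (77.92667388916016, 30.54629135131836), 82.64167785644531)
knoball 72 [ 0.4767 -0.2199  0.0922] [ 0.463 -0.24   0.066] [ 0.494 -0.16   0.103] 402.8 235.1
   rect ((478.11444091796875, -198.87899780273438), (82.50109100341797, 23.495500564575195), 80.96221160888672)
pumptop 1589 [ 0.5656 -0.1906  0.0716] [ 0.491 -0.261  0.064] [ 0.641 -0.12   0.085] 387.0 206.1
   rect ((559.832275390625, -194.52633666992188), (136.5510711669922, 111.80195617675781), 20.377784729003906)
plug 39 [ 0.3882 -0.1306  0.0401] [ 0.38  -0.141  0.025] [ 0.397 -0.123  0.061] 372.1 271.0
   rect ((388.52178955078125, -131.84359741210938), (17.454639434814453, 17.0259952545166), 83.9716796875)
white 636 [ 0.6153 -0.0206  0.0615] [ 0.58  -0.06   0.035] [0.66  0.018 0.109] 326.2 195.2
   rect ((619.4945068359375, -22.031509399414062), (73.73326110839844, 74.79441833496094), 85.04127502441406)
```

View pics/crop.png

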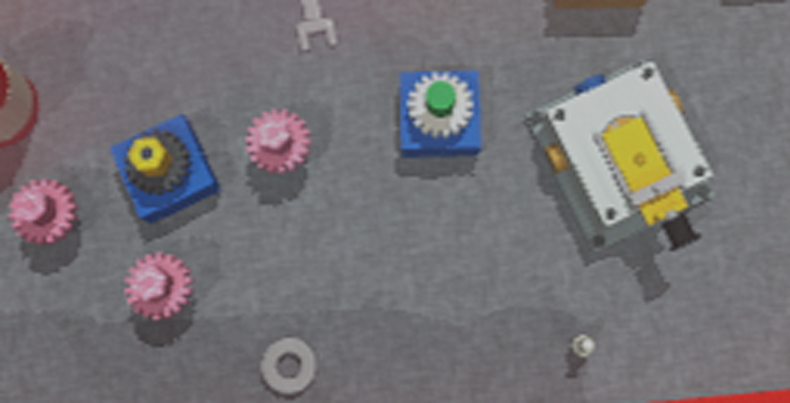

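The crop shows the yellow hex gear at (150,158) in its stand, the pump turned about 22° with its knob at (680,232), and the slide plate over the socket. I'll move to a view over the pump, swinging clear of the bottles.

```bash
python3 -m creep '0 0 -0.2 -130 -120 -80 1; 0 0 -0.4 -250 -240 -80 1; 0 0 -0.7 -407 -384 -80 1; 0 0 -0.7 -407 -384 -80 1; 0 0 -0.7 -407 -384 -80 1; 0 0 -0.7 -407 -384 -80 1; 0 0 -0.7 -407 -384 -80 1; 0 0 -0.7 -407 -384 -80 1; 0 0 -0.7 -407 -384 -80 1; 0 0 -0.7 -407 -384 -80 1'; python3 -c "
from h import *
s,Rm,p=tool();print(s['joints'].round(2),Rm.round(3),p)
d=np.array([.47,-.20,.26])-p; print(Rm.T@d*1000)"
```

```text
clock: 1.35
tcp_pos: [0.4785, 0.147, 0.2891]
orientation: [-0.592, 3.084, -0.002]
contact_force: [-0.0, -0.1, -0.2]
grip_width: 0.0853
gripper_force: 0.0
[-0.61  0.11  0.2   1.87 -0.02  1.16  1.55] [[-0.929 -0.37   0.001]
 [-0.37   0.929 -0.001]
 [-0.001 -0.001 -1.   ]] [0.47853862 0.14698279 0.28914357]
[ 136.45057436 -319.10764418   29.5104059 ]
```

```bash
python3 -m creep '0 0 0 60 -60 0 1; 0 0 0 100 -120 0 1; 0 0 0 120 -180 10 1; 0 0 0 136 -240 20 1; 0 0 0 136 -319 30 1; 0 0 0 136 -319 30 1; 0 0 0 136 -319 30 1; 0 0 0 136 -319 30 1; 0 0 0 136 -319 30 1'; python3 - <<'E'
from h import *
s,Rm,p=tool();print(s['joints'].round(2),Rm.round(3),p)
im,d,P=cloud("wrist");np.savez("pics/w1",im=im,P=P);cv2.imwrite("pics/w1.png",im[...,::-1])
E
```

```text
clock: 2.48
tcp_pos: [0.4716, -0.1928, 0.2587]
orientation: [-0.61, 3.082, 0.001]
contact_force: [0.1, -0.3, 1.0]
grip_width: 0.0854
gripper_force: 0.0
[-0.21  0.16  0.55  1.91 -0.09  1.1   2.33] [[-0.925 -0.381 -0.   ]
 [-0.381  0.925  0.001]
 [-0.     0.001 -1.   ]] [ 0.4716146  -0.1927961   0.25873709]
```

View pics/w1.png

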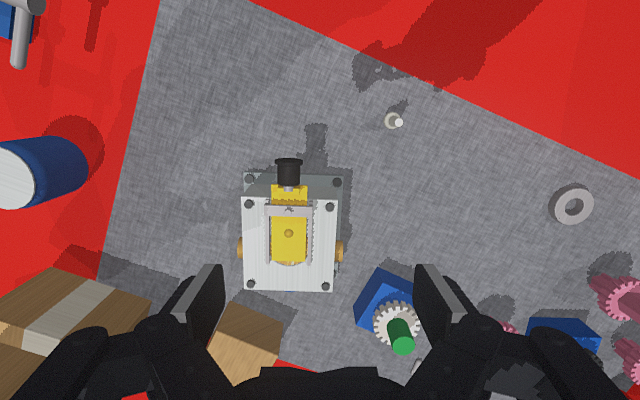

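The wrist view shows the knob at (289,172) with its flange at the top, the bridge at (289,210), and the slide plate pointing straight down the image. The tool is nearly aligned with it.

```bash
python3 - <<'E'
from h import *
f=np.load("pics/w1.npz");im,P=f["im"],f["P"];v,u=np.mgrid[:400,:640]
hsv=cv2.cvtColor(im,cv2.COLOR_RGB2HSV);Z=P[...,2]
top=(Z>.066)&(Z<.0735)&(u>230)&(u<350)&(v>190)&(v<300)&(hsv[...,1]<60)
c,s,a=cv2.minAreaRect(P[top][:,:2].astype(np.float32)*1000);print("top",c,s,a,np.median(Z[top]))
k=(hsv[...,2]<75)&(Z>.07)&(abs(u-289)<22)&(v>150)&(v<188)
q=P[k];print(k.sum(),q.mean(0),q.min(0),q.max(0))
yel=(hsv[...,0]>18)&(hsv[...,0]<34)&(hsv[...,1]>140)&(u>260)&(u<320)&(v>180)&(v<270)
y=P[yel&(Z>.06)&(Z<.09)];
s,Rm,p=tool()
for nm,w in(("knob",q),("yel",y),("top",P[top])):
    t=(w-p)@Rm*1000;print(nm,t.min(0).round(1),t.max(0).round(1),np.median(t,0).round(1))
t=(q-p)@Rm*1000
for lo in range(-30,50,3):
    m=(t[:,0]>=lo)&(t[:,0]<lo+3)
    if m.sum()>3:print(lo,m.sum(),t[m,1].min().round(1),t[m,1].max().round(1),q[m,2].max().round(4))
for nm,w in(("yel",y),):
    print(cv2.fitLine(w[:,:2].astype(np.float32),cv2.DIST_HUBER,0,.01,.01).ravel(),cv2.minAreaRect(w[:,:2].astype(np.float32)*1000))
E
```

```text
top (565.2615356445312, -192.23106384277344) (121.1663589477539, 110.18018341064453) 20.07345199584961 0.06953737357726097
632 [ 0.47454282 -0.22442392  0.09198519] [ 0.46028612 -0.24147044  0.0714883 ] [ 0.49167605 -0.20946288  0.09974244]
knob [ -5.9 -44.3 159.1] [ 20.2 -16.4 187.4] [  9.8 -30.1 165.2]
yel [-109.2  -56.9  169.8] [ -9.5 -11.9 191. ] [-62.8 -34.  184.7]
top [-149.4  -92.   185.3] [-24.2  21.9 192.8] [-97.7 -35.5 189.3]
-6 50 -41.9 -20.0 0.0968
-3 62 -42.0 -19.9 0.0968
0 62 -41.7 -19.9 0.0968
3 62 -41.5 -19.8 0.0968
6 63 -41.6 -19.8 0.0973
9 61 -41.5 -19.7 0.0965
12 61 -41.2 -19.6 0.0964
15 65 -44.3 -16.4 0.0997
18 146 -44.3 -16.4 0.0986
[ 0.9422056   0.33503523  0.539235   -0.20156819] ((540.0335083007812, -202.3993682861328), (99.19043731689453, 41.984466552734375), 20.105945587158203)
```

```bash
python3 -m creep '0 0 0.04 4 -31 50 1; 0 0 0.04 4 -31 100 1; 0 0 0.04 4 -31 140 1; 0 0 0.04 4 -31 140 1; 0 0 0.04 4 -31 140 1'; python3 -c "
from h import *
s,Rm,p=tool();print(Rm.round(3),p)
d=np.array([.4796,-.2227,.064])-p; print(Rm.T@d*1000)"
```

```text
clock: 3.15
tcp_pos: [0.4806, -0.2248, 0.1203]
orientation: [-0.545, 3.092, -0.001]
contact_force: [-0.4, -0.5, -0.1]
grip_width: 0.0852
gripper_force: 0.0
[[-0.94  -0.342  0.002]
 [-0.342  0.94  -0.   ]
 [-0.002 -0.001 -1.   ]] [ 0.48063079 -0.22477166  0.12034081]
[ 0.36157265  2.35513195 56.33793797]
```

```bash
python3 -m creep '0 0 0 0 2 20 1; 0 0 0 0 2 45 1; 0 0 0 0 2 56 1; 0 0 0 0 2 56 1; 0 0 0 0 2 56 -1; 0 0 0 0 2 56 -1; 0 0 0 0 2 56 -1; 0 0 0 0 2 56 -1; 0 0 0 0 2 56 -1;0 0 0 0 2 56 -1' 60
```

```text
clock: 4.4
tcp_pos: [0.4798, -0.2239, 0.0636]
orientation: [-0.543, 3.092, -0.002]
contact_force: [1.0, -2.5, 5.3]
grip_width: 0.0196
gripper_force: 62.9
```

```bash
python3 -m creep '0 0 0 6 0 0 -1; 0 0 0 12 0 0 -1; 0 0 0 18 0 0 -1; 0 0 0 24 0 0 -1; 0 0 0 30 0 0 -1; 0 0 0 36 0 0 -1; 0 0 0 41 0 0 -1; 0 0 0 44 0 0 -1; 0 0 0 44 0 0 -1' 60; python3 - <<'E'
from h import *
im,d,P=cloud("wrist");cv2.imwrite("pics/w2.png",im[...,::-1])
E
```

```text
clock: 5.52
tcp_pos: [0.441, -0.2381, 0.0637]
orientation: [-0.544, 3.088, -0.004]
contact_force: [9.8, -0.4, 0.6]
grip_width: 0.0199
gripper_force: 63.8
```

View pics/w2.png

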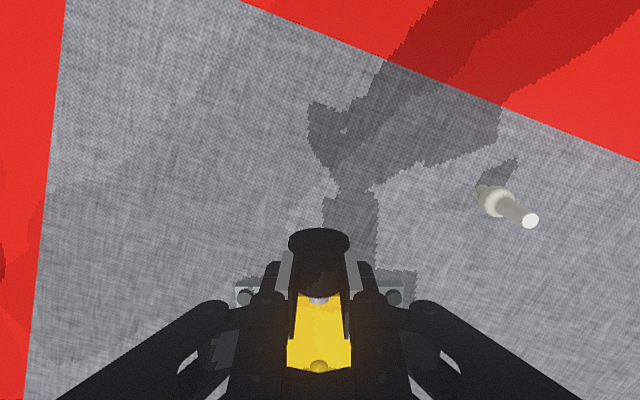

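The view shows the knob held between the fingers at (319,255), with yellow slide drawn out behind it. I'll pull a little further to feel for the stop.

```bash
python3 -m creep '0 0 0 2 0 0 -1; 0 0 0 4 0 0 -1;0 0 0 4 0 0 -1;0 0 0 4 0 0 -1' 60
```

```text
clock: 6.08
tcp_pos: [0.441, -0.2382, 0.0639]
orientation: [-0.547, 3.083, -0.006]
contact_force: [18.0, 3.2, -7.8]
grip_width: 0.0201
gripper_force: 64.6
```

```bash
python3 -m creep '0 0 0 -4 0 0 -1; 0 0 0 -4 0 0 1; 0 0 0 -4 0 0 1; 0 0 0 -4 0 0 1; 0 0 0 -4 0 0 1; 0 0 0 -4 0 -60 1; 0 0 0 0 0 -120 1; 0 0 0 10 0 -150 1; 0 0 0 10 0 -150 1; 0 0 0 10 0 -150 1' 60; python3 - <<'E'
from h import *
s,Rm,p=tool();print(p,Rm.round(3))
im,d,P=cloud("wrist");np.savez("pics/w3",im=im,P=P)
v,u=np.mgrid[:400,:640]
m=(abs(P[...,2]-.07)<.02)&(abs(P[...,0]-.56)<.06)&(abs(P[...,1]+.195)<.05)
print(u[m].min(),u[m].max(),v[m].min(),v[m].max())
a,b,c,e=max(0,u[m].min()),u[m].max(),max(0,v[m].min()),v[m].max()
cv2.imwrite("pics/w3.png",cv2.resize(im[c:e,a:b],None,fx=3,fy=3,interpolation=cv2.INTER_CUBIC)[:600,:800,::-1])
E
```

```text
clock: 7.32
tcp_pos: [0.4239, -0.2422, 0.2119]
orientation: [0.544, -3.093, -0.001]
contact_force: [-0.6, 0.4, 0.0]
grip_width: 0.0853
gripper_force: 0.0
[ 0.42385817 -0.2421669   0.21193124] [[-0.94  -0.341 -0.001]
 [-0.341  0.94   0.001]
 [ 0.001  0.001 -1.   ]]
268 368 257 360
```

View pics/w3.png

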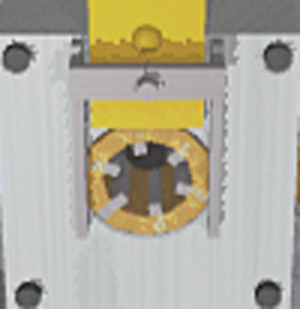

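The crop shows the socket uncovered: an orange ring at about (150,183) with six tooth or slot marks, and the slide plate clear of it. I'll look closer from above to get its angle.

```bash
python3 - <<'E'
from h import *
s,Rm,p=tool();m=camera_model("wrist");Rc=R.from_rotvec(np.ravel(m["rvec"])).as_matrix();t=np.ravel(m["tvec"]);K=np.array(m["K"])
C=-Rc.T@t
print("cam in tool",Rm.T@(C-p)*1000,"axis",Rm.T@Rc[2],K[0,0])
f=np.load("pics/w3.npz");im,P=f["im"],f["P"];hsv=cv2.cvtColor(im,cv2.COLOR_RGB2HSV)
v,u=np.mgrid[:400,:640]
o=(hsv[...,0]>8)&(hsv[...,0]<22)&(hsv[...,1]>100)&(u>295)&(u<342)&(v>295)&(v<340)&(abs(P[...,2]-.07)<.006)
c=cv2.minEnclosingCircle(P[o][:,:2].astype(np.float32)*1000);print(o.sum(),c,P[o].mean(0),cv2.minAreaRect(P[o][:,:2].astype(np.float32)*1000))
S=np.array([c[0][0]/1000,c[0][1]/1000,.07])
a=Rm@(Rm.T@Rc[2]);k=(S[2]-C[2])/a[2];print("shift to centre on axis (tool)",Rm.T@(S-(C+a*k))*1000,"range",k)
E
```

```text
cam in tool [  78.58333893    0.28761866 -164.77536736] axis [-3.02739339e-01  1.62816639e-04  9.53073379e-01] 325.76726078791495
519 ((565.042724609375, -192.56906127929688), 24.655649185180664) [ 0.56511393 -0.19253754  0.06912701] ((566.1334838867188, -191.84625244140625), (45.82658004760742, 44.36111068725586), 18.8084716796875)
shift to centre on axis (tool) [-131.28732791   -2.29185366   -0.2274891 ] range 0.321380013302064
```

```bash
python3 -m creep '0 0 0 -60 -1 20 1; 0 0 0 -120 -1 50 1; 0 0 0 -154 -1 72 1; 0 0 0 -154 -1 72 1; 0 0 0 -154 -1 72 1; 0 0 0 -154 -1 72 1' 60; python3 - <<'E'
from h import *
s,Rm,p=tool();print(p,Rm.round(3))
m=camera_model("wrist");np.savez("pics/cm",**m)
im,d,P=cloud("wrist");np.savez("pics/w4",im=im,P=P)
# rectify onto z=.07 plane, 60mm square, 10 px/mm
K=np.array(m["K"]);rv=np.array(m["rvec"]);tv=np.array(m["tvec"])
c=np.array([.5652,-.1923]);q=np.array([[-30,-30],[30,-30],[30,30],[-30,30]],float)/1000
pix,_=cv2.projectPoints(np.c_[c+q,np.full(4,.07)],rv,tv,K,None)
# map: col=x*10, row=-y*10 (x right,y up)
dst=np.float32([[0,600],[600,600],[600,0],[0,0]])
H=cv2.getPerspectiveTransform(pix.reshape(4,2).astype(np.float32),dst)
w=cv2.warpPerspective(im,H,(600,600),flags=cv2.INTER_CUBIC);np.save("pics/rect",w);cv2.imwrite("pics/w4.png",w[...,::-1])
print(pix.reshape(4,2))
E
```

```text
clock: 8.12
tcp_pos: [0.5684, -0.1923, 0.1412]
orientation: [-0.541, 3.095, -0.0]
contact_force: [0.8, 0.1, 0.7]
grip_width: 0.0855
gripper_force: 0.0
[ 0.56842559 -0.19232103  0.14123764] [[-0.941 -0.339  0.   ]
 [-0.339  0.941 -0.   ]
 [-0.    -0.    -1.   ]]
[[294.57573943 154.53022294]
 [270.05307946 227.08874197]
 [342.0900006  250.85498213]
 [371.06996321 181.81642376]]
```

View pics/w4.png

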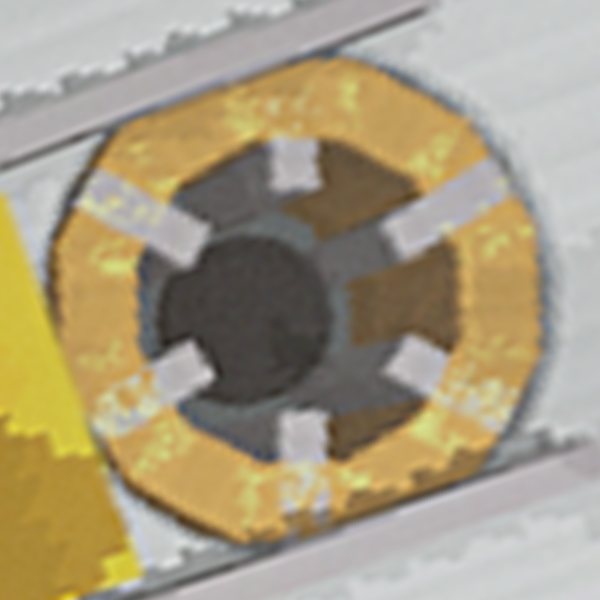

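The rectified view (10 px/mm, world axes) shows the socket centred at (300,300), i.e. (0.5652, -0.1923). Its teeth lie near 31° mod 60, so the slots lie near 1°. Next I'll refine that angle and move over the gear.

```bash
python3 -m creep '0 0 0 0 0 -50 1; 0 0 0 -60 60 -50 1; 0 0 0 -80 120 -50 1; 0 0 0 -110 180 -50 1; 0 0 0 -130 240 -50 1; 0 0 0 -150 300 -50 1; 0 0 0 -169 360 -50 1; 0 0 0 -169 405 -50 1; 0 0 0 -169 405 -50 1; 0 0 0 -169 405 -50 1' 60; python3 - <<'E'
from h import *
w=np.load("pics/rect.npy");hsv=cv2.cvtColor(w,cv2.COLOR_RGB2HSV).astype(int)
r_,c_=np.mgrid[:600,:600];dx,dy=c_-300,300-r_;rr=np.hypot(dx,dy)
m=(rr>112)&(rr<150)&(hsv[...,1]<40)&(hsv[...,2]>150)
th=np.degrees(np.arctan2(dy,dx))
for k in range(6):
    n=m&(abs((th-(31+60*k)+180)%360-180)<15)
    print(n.sum(),(((th[n]-(31+60*k)+180)%360-180).mean()+31).round(2))
s,Rm,p=tool();print(p,Rm.round(3))
m=camera_model("wrist");im,d,P=cloud("wrist");np.savez("pics/w5",im=im,P=P)
K=np.array(m["K"]);rv=np.array(m["rvec"]);tv=np.array(m["tvec"])
c=np.array([.590,.2455]);q=np.array([[-30,-30],[30,-30],[30,30],[-30,30]],float)/1000
pix,_=cv2.projectPoints(np.c_[c+q,np.full(4,.105)],rv,tv,K,None)
H=cv2.getPerspectiveTransform(pix.reshape(4,2).astype(np.float32),np.float32([[0,600],[600,600],[600,0],[0,0]]))
w=cv2.warpPerspective(im,H,(600,600),flags=cv2.INTER_CUBIC);np.save("pics/rectg",w);cv2.imwrite("pics/w5.png",w[...,::-1])
t=P[(P[...,2]>.100)&(P[...,2]<.112)&(np.hypot(P[...,0]-.59,P[...,1]-.2455)<.03)]
print(len(t),t.mean(0),cv2.minEnclosingCircle(t[:,:2].astype(np.float32)*1000))
E
```

```text
clock: 9.43
tcp_pos: [0.5899, 0.247, 0.1913]
orientation: [-0.545, 3.093, 0.0]
contact_force: [-0.3, -1.1, -0.5]
grip_width: 0.0857
gripper_force: 0.0
1674 32.01
1615 32.43
1601 32.42
1512 31.37
1681 31.12
1718 31.49
[0.58994726 0.24701059 0.19130412] [[-0.94  -0.342  0.001]
 [-0.342  0.94   0.   ]
 [-0.001 -0.    -1.   ]]
1037 [0.5883466  0.24477844 0.10465224] ((588.9138793945312, 244.92828369140625), 15.951395988464355)
```

View pics/w5.png

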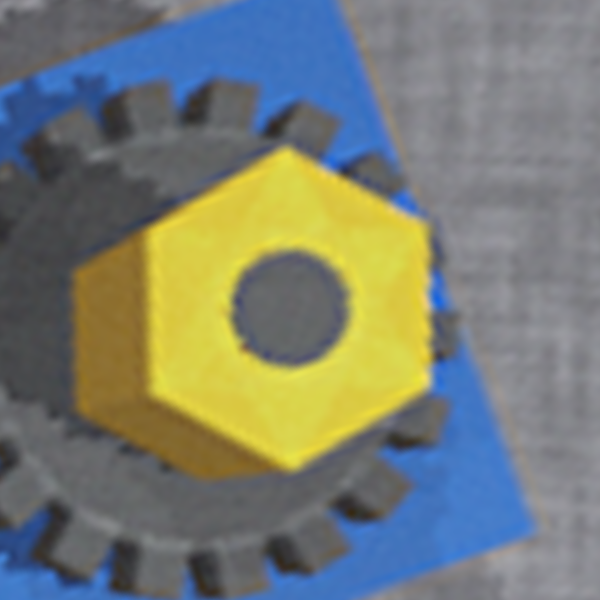

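The slots sit at 1.8° mod 60. The hex top is centred at (290,309), i.e. (0.589, 0.2446), with flats at about 0.5° mod 60. I'll approach with the fingers closing along 120.5°.

```bash
python3 -m creep '0 0 -0.10 2 -2 30 1; 0 0 -0.183 2 -2 60 1; 0 0 -0.183 2 -2 75 1; 0 0 -0.183 2 -2 75 1; 0 0 -0.183 2 -2 75 1; 0 0 -0.183 2 -2 75 1' 60; python3 -c "
from h import *
s,Rm,p=tool();print(np.degrees(np.arctan2(Rm[1,1],Rm[0,1])),p,Rm[:,2],s['joints'][6])
d=np.array([.589,.2446,.074])-p; print(Rm.T@d*1000)"
```

```text
clock: 10.22
tcp_pos: [0.5897, 0.2449, 0.117]
orientation: [-0.823, 3.03, 0.001]
contact_force: [-0.2, -0.7, -0.0]
grip_width: 0.0852
gripper_force: 0.0
120.40023877726766 [0.58974778 0.24486925 0.11701177] [ 1.83903115e-03  9.15209723e-04 -9.99997890e-01] 1.8184240444601478
[ 0.86936057  0.15224907 43.01006111]
```

```bash
python3 -m creep '0 0 0 1 0 20 1; 0 0 0 1 0 43 1; 0 0 0 1 0 43 1; 0 0 0 1 0 43 -1; 0 0 0 1 0 43 -1; 0 0 0 1 0 43 -1; 0 0 0 1 0 43 -1; 0 0 0 1 0 43 -1; 0 0 0 1 0 43 -1' 80
```

```text
clock: 11.35
tcp_pos: [0.5887, 0.2443, 0.0738]
orientation: [-0.824, 3.03, 0.001]
contact_force: [-0.1, -0.1, 6.1]
grip_width: 0.0252
gripper_force: 78.9
```

```bash
python3 -m creep '0 0 0 0 0 -5 -1; 0 0 0 0 0 -15 -1; 0 0 0 0 0 -40 -1; 0 0 0 0 0 -70 -1; 0 0 0 0 0 -100 -1; 0 0 0 0 0 -100 -1; 0 0 0 0 0 -100 -1'; python3 -c "
from h import *
s,Rm,p=tool();print(np.degrees(np.arctan2(Rm[1,1],Rm[0,1])),p,Rm[:,2],s['joints'])
d=np.array([.5652,-.1923,.174])-p; print(Rm.T@d*1000)"
```

```text
clock: 12.22
tcp_pos: [0.5871, 0.244, 0.1716]
orientation: [0.824, -3.03, 0.0]
contact_force: [-0.4, 0.2, -3.8]
grip_width: 0.0254
gripper_force: 79.2
120.44737037580592 [0.58709236 0.24396386 0.17158449] [-1.72755372e-03 -6.71819232e-04 -9.99998282e-01] [-0.78617174  0.47102615  0.40339367  1.71162704 -0.21284357  1.00419864
  1.79528316]
[ 239.95277586 -365.00628044   -2.08459479]
```

```bash
python3 -m creep '0 0 0 20 -30 -20 -1; 0 0 -0.022 60 -90 -25 -1; 0 0 -0.022 95 -145 -25 -1; 0 0 -0.022 130 -200 -25 -1; 0 0 -0.022 165 -250 -25 -1; 0 0 -0.022 200 -305 -25 -1; 0 0 -0.022 240 -365 -25 -1; 0 0 -0.022 240 -365 -25 -1; 0 0 -0.022 240 -365 -25 -1; 0 0 -0.022 240 -365 -25 -1'; python3 - <<'E'
from h import *
s,Rm,p=tool();print(np.degrees(np.arctan2(Rm[1,1],Rm[0,1])),p,Rm[:,2],s['joints'].round(2))
d=np.array([.5652,-.1923,.140])-p; print(Rm.T@d*1000)
im,d,P=cloud("wrist");np.savez("pics/w6",im=im,P=P);cv2.imwrite("pics/w6.png",im[...,::-1])
E
```

```text
clock: 13.48
tcp_pos: [0.5656, -0.1906, 0.1964]
orientation: [0.859, -3.02, -0.003]
contact_force: [0.2, 0.8, -3.0]
grip_width: 0.0253
gripper_force: 79.5
121.75965928604325 [ 0.56555819 -0.19060021  0.19639754] [-0.00227544  0.00125098 -0.99999663] [-0.18  0.39  0.53  1.79 -0.23  1.02  2.56]
[ 1.12728072 -1.38426227 56.39603917]
```

View pics/w6.png

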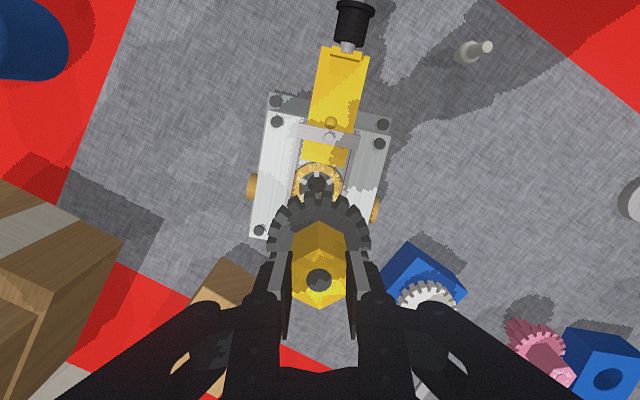

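The gear is held upright over the pump, with its hub top at (319,280) and the socket visible at (317,180). I'll check the hub centre relative to the tool.

```bash
python3 - <<'E'
from h import *
f=np.load("pics/w6.npz");im,P=f["im"],f["P"];hsv=cv2.cvtColor(im,cv2.COLOR_RGB2HSV)
s,Rm,p=tool();v,u=np.mgrid[:400,:640]
T=(P-p)@Rm*1000
y=(hsv[...,0]>18)&(hsv[...,0]<34)&(hsv[...,1]>120)&(abs(u-319)<40)&(v>215)&(v<315)&(np.abs(T[...,0])<40)
print(np.percentile(T[y][:,2],[1,10,50,90,99]).round(1))
z0=np.percentile(T[y][:,2],3);m=y&(T[...,2]<z0+3)
q=T[m][:,:2].astype(np.float32);print(len(q),q.min(0),q.max(0),cv2.minAreaRect(q),cv2.minEnclosingCircle(q))
# disc rim
d=(T[...,2]>0)&(T[...,2]<12)&(np.hypot(T[...,0],T[...,1])<40)&(hsv[...,1]<60)
print(T[d].min(0),T[d].max(0))
o=(hsv[...,0]>8)&(hsv[...,0]<22)&(hsv[...,1]>90)&(abs(P[...,2]-.07)<.004)&(np.hypot(P[...,0]-.565,P[...,1]+.192)<.026)
print("socket ring",cv2.minEnclosingCircle(P[o][:,:2].astype(np.float32)*1000))
E
```

```text
[-31.8 -31.  -29.9  -4.9   4.4]
2218 [-16.570816 -12.53171 ] [16.06396  12.963799] ((-0.25037193298339844, 0.16645336151123047), (32.6247673034668, 25.471920013427734), 0.5442331433296204) ((-0.25342845916748047, 0.4884674549102783), 16.323665618896484)
[ -9.43637192 -29.83414726   3.41321669] [29.85178417 30.20812394 11.98002846]
socket ring ((564.9111328125, -192.22329711914062), 24.57028579711914)
```

```bash
python3 -m creep '0 0 0 1.1 -1.4 20 -1; 0 0 0 1.1 -1.4 45 -1; 0 0 0 1.1 -1.4 58 -1; 0 0 0 1.1 -1.4 58 -1; 0 0 0 1.1 -1.4 58 -1'; python3 -c "
from h import *
s,Rm,p=tool();print(np.degrees(np.arctan2(Rm[1,1],Rm[0,1])),p,Rm[:,2])
d=np.array([.5652,-.1923,.127])-p; print(Rm.T@d*1000)"
```

```text
clock: 14.15
tcp_pos: [0.5666, -0.1938, 0.1406]
orientation: [-0.858, 3.021, -0.001]
contact_force: [-0.3, -0.2, -3.2]
grip_width: 0.025
gripper_force: 79.5
121.72473876613707 [ 0.56655831 -0.19377071  0.14061278] [ 1.33967202e-03 -2.40770533e-04 -9.99999074e-01]
[ 0.39578319  1.97759005 13.61059049]
```

```bash
python3 -m creep '0 0 0 0.4 1.5 0 -1; 0 0 0 0.4 1.5 6 -1; 0 0 0 0.4 1.5 10 -1; 0 0 0 0.4 1.5 10 -1; 0 0 0 0.4 1.5 10 -1; 0 0 0 0.4 1.5 10 -1'; python3 -c "
from h import *
s,Rm,p=tool();print(np.degrees(np.arctan2(Rm[1,1],Rm[0,1])),p,Rm[:,2])
d=np.array([.5652,-.1923,.122])-p; print(Rm.T@d*1000)"
```

```text
clock: 14.9
tcp_pos: [0.5648, -0.1929, 0.1299]
orientation: [-0.858, 3.022, -0.0]
contact_force: [0.5, -0.6, -3.5]
grip_width: 0.0253
gripper_force: 79.6
121.69486014275003 [ 0.56478806 -0.19287624  0.12989656] [ 1.94955475e-04 -6.21113313e-05 -9.99999979e-01]
[-0.65220361  0.2750896   7.89660516]
```

```bash
python3 -m creep '0 0 0 -0.4 0.2 2 -1; 0 0 0 -0.4 0.2 4 -1; 0 0 0 -0.4 0.2 6 -1; 0 0 0 -0.4 0.2 8 -1; 0 0 0 -0.4 0.2 10 -1; 0 0 0 -0.4 0.2 12 -1; 0 0 0 -0.4 0.2 12 -1;0 0 0 -0.4 0.2 12 -1'; python3 -c "
from h import *
s,Rm,p=tool();print(np.degrees(np.arctan2(Rm[1,1],Rm[0,1])),p,Rm[:,2],s['moment'])
d=np.array([.5652,-.1923,.099])-p; print(Rm.T@d*1000)"
```

```text
clock: 15.9
tcp_pos: [0.565, -0.1924, 0.1178]
orientation: [-0.858, 3.022, -0.0]
contact_force: [-0.3, -0.7, -4.2]
grip_width: 0.0257
gripper_force: 79.6
121.69360113728702 [ 0.56497679 -0.19243912  0.11782826] [ 1.14862254e-04  1.94781747e-05 -9.99999993e-01] [ 0.01392445  0.05802372 -0.0051345 ]
[-2.60985115e-01  1.92979907e-03  1.88282891e+01]
```

Already past the teeth with no contact force, so the splines have meshed. Now pressing home.

```bash
python3 -m creep '0 0 0 -0.2 0 4 -1; 0 0 0 -0.2 0 8 -1; 0 0 0 -0.2 0 12 -1; 0 0 0 -0.2 0 15 -1; 0 0 0 -0.2 0 17 -1; 0 0 0 -0.2 0 19 -1; 0 0 0 -0.2 0 20 -1; 0 0 0 -0.2 0 20 -1' 100; python3 -c "
from h import *
s,Rm,p=tool();print(np.degrees(np.arctan2(Rm[1,1],Rm[0,1])),p,Rm[:,2],s['moment'],s['contact_force'])"
```

```text
clock: 16.9
tcp_pos: [0.5657, -0.1924, 0.0989]
orientation: [-0.857, 3.021, 0.0]
contact_force: [-2.4, 0.9, 9.9]
grip_width: 0.0246
gripper_force: 103.7
121.69191984567918 [ 0.56572781 -0.192399    0.09894303] [ 1.37997573e-03  4.12504592e-04 -9.99998963e-01] [0.48818187 0.74215418 0.01389652] [-2.42563289  0.9469199   9.94540413]
```

```bash
python3 -m creep '0 0 0 0 0 1 -1; 0 0 0 0 0 2 -1; 0 0 0 0 0 3 -1; 0 0 0 0 0 3 -1; 0 0 0 0 0 3 -1; 0 0 0 0 0 3 -1' 100; python3 - <<'E'
from h import *
s,Rm,p=tool();print(p,Rm[:,2],s['contact_force'])
im,d,P=cloud("wrist");cv2.imwrite("pics/w7.png",im[...,::-1])
T=(P-p)@Rm*1000;hsv=cv2.cvtColor(im,cv2.COLOR_RGB2HSV);v,u=np.mgrid[:400,:640]
y=(hsv[...,0]>18)&(hsv[...,0]<34)&(hsv[...,1]>120)&(abs(u-319)<40)&(v>215)&(v<315)&(np.abs(T[...,0])<40)
z0=np.percentile(T[y][:,2],3);m=y&(T[...,2]<z0+3);q=T[m][:,:2].astype(np.float32)
print("hub top z",np.median(P[m][:,2]),cv2.minAreaRect(q))
dm=(np.hypot(T[...,0],T[...,1])<32)&(np.hypot(T[...,0],T[...,1])>20)&(T[...,0]>5)&(P[...,2]>.085)&(P[...,2]<.105)
print("disc top z",np.median(P[dm][:,2]),dm.sum())
E
```

```text
clock: 17.65
tcp_pos: [0.566, -0.1925, 0.0987]
orientation: [-0.856, 3.019, 0.002]
contact_force: [-11.1, 4.6, 33.9]
grip_width: 0.0244
gripper_force: 106.6
[ 0.56600274 -0.19253969  0.0987411 ] [ 0.00268499  0.00176761 -0.99999483] [-11.08738707   4.58580924  33.85327088]
hub top z 0.12951327202752422 ((-0.8924455642700195, 0.5123023986816406), (24.644275665283203, 31.97292709350586), 89.81644439697266)
disc top z 0.09342508993656305 2049
```

View pics/w7.png

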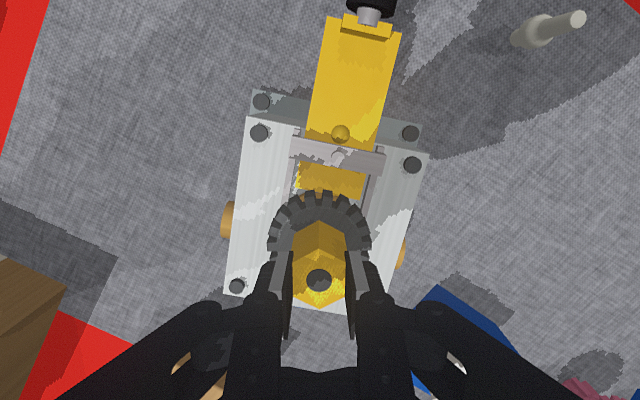

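The gear is seated on the pump, with hub top and disc heights matching home, and the slide is still out. I'll ease the push slightly, let it settle and hand in.

```bash
python3 -m creep '0 0 0 0.3 0 -0.8 -1; 0 0 0 0.3 0 -0.8 -1; 0 0 0 0.3 0 -0.8 -1; 0 0 0 0.3 0 -0.8 -1; 0 0 0 0.3 0 -0.8 -1; 0 0 0 0.3 0 -0.8 -1' 100
```

```text
clock: 18.45
tcp_pos: [0.5659, -0.1925, 0.0988]
orientation: [-0.857, 3.019, 0.001]
contact_force: [-8.6, 3.3, 27.0]
grip_width: 0.0246
gripper_force: 105.6
```

```bash
python3 -c "
from h import *
print(r.hand_in())"
```

```text
the job is handed in; nothing more can be done
None
```

The job is handed in at about 18.5 s of the 56 s limit: the slide was pulled to its stop, and the steel gear is meshed in the socket and held home with about 27 N on the wrist; no verdict came back.

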